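# Pack a robot's battery tight with spacers and a wedge, and hold it

### The job

Swing the bench lamp's head clear of the robot chassis. Then pack the battery in: stand orange spacers upright on the deck, side by side in the gap between bracket and battery, until the room left suits the green wedge, set it in tip down and press it firmly until it jams part-way (at least 10 mm in, its tip not on the deck) and the row is tight, the battery hard against its stop but not crushed. Finish while still pressing the wedge down, touching nothing else in the row, so that I can fit the strap; spare spacers stay in the rack, and leave the other things on the bench alone.

Things in the scene. Friction and masses are not known exactly. Their poses are not given: they have to be found in the camera images.
- chassis: Wheeled mobile-robot chassis, fixed on the bench. Origin on the bench under its centre, x across, y along its length. 192 mm wide over the wheels; black top deck 130 x 260 mm, its surface 75 mm up. An open-topped battery channel runs along y at x = 0, 54 mm wide inside between two lips 14 mm high. Only stop, bracket and battery rise more than 15 mm above the deck.
- stop: Fixed aluminium angle, 40 mm wide, 52 mm tall, closing the channel at its +y end. Origin: bottom centre of its working face (on the deck, at chassis y = +75 mm), which looks along chassis -y towards the battery.
- bracket: Fixed aluminium angle, 40 mm wide, 52 mm tall, closing the channel at its -y end; bolted in a slot, at a different place every time. Origin: bottom centre of its working face, which looks along chassis +y towards the battery.
- battery: Grey and blue battery, 43 (x) x 97 (y) x 52 mm tall, about 0.3 kg, smooth-cased, loose in the channel; slides at 1 to 2 N and may stand up to 1.5 mm short of the stop. Terminals 6 mm tall near its +y end. Origin: centre of its underside. When it is home against the stop, the gap from it to the bracket is 20 to 30 mm.
- rack: Black printed holder, 155 (x) x 62 mm (y), fixed. Origin: centre of its underside. Four spacers stand in its slots at rack x = -61, -35, -9, +17 mm, undersides 6 mm above the bench, thin side along rack x; slot walls reach 20 mm above the bench. The wedge stands in a tapered pocket at rack x = +52 mm (walls up to 36 mm), 6 mm above the bench.
- spacer0: Orange printed spacer plate, 8 mm thick (its x), 48 mm wide (its y), 52 mm tall (its z), 22 g, with a round grey dot on each face; all four are alike. Origin: centre of its underside.
- spacer1: Orange printed spacer plate, 8 mm thick (its x), 48 mm wide (its y), 52 mm tall (its z), 22 g, with a round grey dot on each face; all four are alike. Origin: centre of its underside.
- spacer2: Orange printed spacer plate, 8 mm thick (its x), 48 mm wide (its y), 52 mm tall (its z), 22 g, with a round grey dot on each face; all four are alike. Origin: centre of its underside.
- spacer3: Orange printed spacer plate, 8 mm thick (its x), 48 mm wide (its y), 52 mm tall (its z), 22 g, with a round grey dot on each face; all four are alike. Origin: centre of its underside.
- wedge: Green printed wedge, 46 mm wide (its y), 76 mm tall, 40 g, tip down. Its -x side is upright and flat (x = -10 mm) all the way up; the +x side slopes: 2 mm thick at the tip, 20 mm thick 52 mm above it; then a grip block 20 x 46 mm, 24 mm high. Origin: at tip level, under the middle of the grip block (tip at x = -10 to -8 mm). Works either way round.
- wedge_top (a point): Centre of the wedge's flat top (20 x 46 mm), 76 mm above tip level. Pressed here with about 20 N (in one or two presses) the wedge jams tight if the room left for it (battery home, row pushed together) is 7 to 16.5 mm at the battery's top; in less it goes in under 10 mm, in more its tip bottoms on the deck and it stays loose.
- lamp_arm (a joint): Stiff swivel of the bench lamp about its post, rad, -1.1 to 1.15, positive counterclockwise from above. The head is at pivot + 0.32 * (-cos q, -sin q) in world x, y: at 0 the arm points to the robot. About 3 N at the head turns it and it stays where left. Starts at 0.65 to 1.0, over the chassis; negative values take the head to +y.
- lamp_pivot (a point): The lamp's swivel axis, on its post, 231 mm above the bench. The foot is a 140 mm disc; the arm is a 16 mm square bar.
- lamp_grip (a point): Grip post on the middle of the lamp's head: black upright cylinder, 22 mm diameter, from 257 to 299 mm above the bench; this point is its centre at 278 mm, 320 mm from the pivot. The head under it is a white disc, 90 mm diameter, 231 to 257 mm above the bench.
- tape: Bystander: yellow tape roll lying flat, 84 mm diameter, 24 mm high. Origin: centre of underside.
- wheel: Bystander: spare black wheel with yellow rim lying flat, 65 mm diameter, 26 mm high. Origin: centre of underside.
- gearmotor: Bystander: yellow gear motor, 76 x 19 x 22 mm. Origin: centre of underside of the yellow box.
- screwdriver: Bystander: screwdriver lying on the bench. Origin: underside.
- mug: Bystander: blue mug, 80 mm diameter, 90 mm tall. Origin: centre of underside.
Mind the look-alikes: they are no part of the job. Leave any purple look-alike of the wedge alone.

How it is judged:
On the way, in this order (a step that is already met when the one before it is completed fails the run):
1. the lamp's head no longer overhangs the chassis ((y of lamp_grip in the frame of chassis above 0.17 m or y of lamp_grip in the frame of chassis below -0.17 m or x of lamp_grip in the frame of chassis above 0.137 m or x of lamp_grip in the frame of chassis below -0.137 m)), for 0.2 s.
2. at least one spacer stands on the deck in the gap beside the bracket (((x of spacer0 in the frame of chassis between -0.01 and 0.01 m and y of spacer0 in the frame of chassis between -0.075 and -0.008 m and z of spacer0 in the frame of chassis between 0.071 and 0.079 m and angle between spacer0's own z axis and vertical below 0.12 rad) or (x of spacer1 in the frame of chassis between -0.01 and 0.01 m and y of spacer1 in the frame of chassis between -0.075 and -0.008 m and z of spacer1 in the frame of chassis between 0.071 and 0.079 m and angle between spacer1's own z axis and vertical below 0.12 rad) or (x of spacer2 in the frame of chassis between -0.01 and 0.01 m and y of spacer2 in the frame of chassis between -0.075 and -0.008 m and z of spacer2 in the frame of chassis between 0.071 and 0.079 m and angle between spacer2's own z axis and vertical below 0.12 rad) or (x of spacer3 in the frame of chassis between -0.01 and 0.01 m and y of spacer3 in the frame of chassis between -0.075 and -0.008 m and z of spacer3 in the frame of chassis between 0.071 and 0.079 m and angle between spacer3's own z axis and vertical below 0.12 rad))), for 0.2 s.
3. the wedge is jammed part-way down and the row is tight between bracket and stop (x of wedge in the frame of chassis between -0.012 and 0.012 m and y of wedge in the frame of chassis between -0.075 and 0 m and z of wedge in the frame of chassis between 0.0765 and 0.117 m and angle between wedge's own z axis and vertical below 0.3 rad and contact force between wedge and chassis below 0.5 N and contact force between bracket and anything else above 1.5 N and contact force between battery and stop above 1.5 N), for 0.2 s.
At the end, for the whole second after the job is handed in: Lamp head outside the chassis outline; wedge upright (0.3 rad), tip 1.5 to 42 mm above the deck, held by the fingers with over 3 N; over 1.5 N on bracket and on stop; battery within 1.5 mm of its stop; arm off battery and spacers; each spacer upright in the gap or still in its rack slot (25 mm) (all of step 3 and (y of lamp_grip in the frame of chassis above 0.17 m or y of lamp_grip in the frame of chassis below -0.17 m or x of lamp_grip in the frame of chassis above 0.137 m or x of lamp_grip in the frame of chassis below -0.137 m) and contact force between the fingers and wedge above 3 N and contact force between the arm and battery below 0.5 N and y of battery in the frame of chassis above 0.025 m and angle between battery's own z axis and vertical below 0.08 rad and linear speed of wedge below 0.01 m/s and ((x of spacer0 in the frame of chassis between -0.01 and 0.01 m and y of spacer0 in the frame of chassis between -0.075 and -0.008 m and z of spacer0 in the frame of chassis between 0.071 and 0.079 m and angle between spacer0's own z axis and vertical below 0.12 rad) or distance of spacer0 from where it was at the start of the episode below 0.025 m) and ((x of spacer1 in the frame of chassis between -0.01 and 0.01 m and y of spacer1 in the frame of chassis between -0.075 and -0.008 m and z of spacer1 in the frame of chassis between 0.071 and 0.079 m and angle between spacer1's own z axis and vertical below 0.12 rad) or distance of spacer1 from where it was at the start of the episode below 0.025 m) and ((x of spacer2 in the frame of chassis between -0.01 and 0.01 m and y of spacer2 in the frame of chassis between -0.075 and -0.008 m and z of spacer2 in the frame of chassis between 0.071 and 0.079 m and angle between spacer2's own z axis and vertical below 0.12 rad) or distance of spacer2 from where it was at the start of the episode below 0.025 m) and ((x of spacer3 in the frame of chassis between -0.01 and 0.01 m and y of spacer3 in the frame of chassis between -0.075 and -0.008 m and z of spacer3 in the frame of chassis between 0.071 and 0.079 m and angle between spacer3's own z axis and vertical below 0.12 rad) or distance of spacer3 from where it was at the start of the episode below 0.025 m) and contact force between the arm and spacer0 below 0.5 N and contact force between the arm and spacer1 below 0.5 N and contact force between the arm and spacer2 below 0.5 N and contact force between the arm and spacer3 below 0.5 N); the arm keeps its last pose, push and grip.
It fails at once if the battery is crushed: more than 60 N against its stop (contact force between battery and stop above 60 N).
It fails at once if the battery is tipped or lifted out (angle between battery's own z axis and vertical above 0.3 rad or height (world z) of battery above 0.1 m).
It fails at once if another thing on the bench is moved more than 4 cm (distance of any of tape, wheel, gearmotor, screwdriver, mug from where it was at the start of the episode above 0.04 m).
It also fails if it takes over 72 s, if anything falls off the work surface, if the arm or the gripper's body presses on something with over 40 N, if the wrist force passes 120 N, or if a joint passes its speed limit or range.

### The arm

A 7-joint arm with a two-finger parallel gripper is mounted at the origin on the work surface. World frame = base frame: x ahead of the robot, y to its left, z up, the work surface at z = 0. Lengths are in m, angles in rad, forces in N, time in s.
With the tool pointing down it reaches from about 0.375 to 0.925 m from the base axis. Payload 3.1 kg.
Tool frame: the origin (TCP) lies midway between the tips of the shut fingers; the grasp point (between the pads) lies 19 mm behind it (env.grip_depth is the z of the grasp point in the tool frame, in m); z points along the fingers, y is the line along which they close (so a half turn about z gives the same grasp; the last joint's range is limited). The gripper opens to 85 mm and grips with 20 to 120 N. Pads are 22 mm wide; open, the fingers measure 114 mm over their backs; the gripper's body (76 mm by 85 mm) begins 54 mm behind the grasp point. The pads swing forward as they close: fully open they stand 13 mm farther back than shut.
Start: joints at [1.02, 0.383, 0.044, 1.598, -0.018, 1.161, -0.05], TCP at [0.284, -0.584, 0.192] pointing down, gripper open.
Joint ranges: [-2.61, 2.61], [-0.41, 2.15], [-1.48, 1.57], [0, 2.5], [-1.57, 4.71], [0.05, 1.97], [-2.85, 2.85]. Speed limits (rad/s): [2.79, 2.79, 3.14, 3.14, 3.14, 3.14, 3.14].

### API

Orientations are given as a unit quaternion [x, y, z, w].
In Python, from plant import env, eyes gives the robot as it stands. The module is installed in compiled form; this text tells all that it offers. Calls block until the motion is done:
- env.move_pose(position, orientation): joint-space move of the TCP to a pose.
- env.servo_line(position, rot=None, v=0.15, force_limit=None): straight line of the TCP; rot=None keeps the orientation; v is the mean speed in m/s. With force_limit (N) it stops when the force on the tool has changed by that much, and returns True; else False.
- env.movej(angles): joint-space move.
- env.open_gripper() and env.clamp(): open the fingers fully, or close them until they stop; the grip force is fixed at half the most.
- env.hold(seconds).
- env.ik(position, orientation): joint angles nearest the present ones, or None.
- env.observe(): the state.
- eyes.snapshot(name): name is "scene" or "top"; returns a dict with "image" (420x560x3 uint8, red, green, blue), "camera_matrix" (3x3 intrinsics, pixels), "dist_coeffs" ([k1, k2, p1, p2, k3] as OpenCV has them; the pictures are not rectified), "extrinsics" (4x4, takes a point from camera to world coordinates). Camera axes: x right, y down, z forward; pixel columns grow to the right and rows downward; lengths in m; the calibration is good to about 2 mm. A picture is of the moment at which its call begins. There is no depth.
A pose or a line that the arm cannot do raises env.IKError and nothing moves.
- env.close_job(): hands the job in; it is judged then, once.
The state is a dict: "time_s": time; "joint_pos": joint angles; "joint_velocities": joint speeds; "effort": joint torques, N m; "tcp_pos": TCP position; "ee_rot": TCP orientation; "wrist_force": force on the tool from outside, world axes, zero at the start; "wrist_torque": the same for the moment, N m; "finger_gap": opening from 0.0 (shut) to 1.0 (fully open); "gripper_force": force on a finger pad.
Only numpy, scipy, OpenCV 4.12 (cv2) and the standard library are available. Lean on these libraries where they do the work, as an engineer would, in place of code of your own. Each camera call takes 0.05 s, during which the arm holds its last target. There are 200 camera calls.

## Working session

There is one attempt and no reset: what is moved stays moved. The work goes in short steps, each a Python script; the robot and the scene stay as the last script left them, time stands still between calls to the robot, and variables do not carry over. Pictures are saved under pics/ and viewed, at most 10 in all, crops included, and the job is handed in when it is done.

```bash
mkdir -p pics; ls
python3 - <<'E'
from plant import env, eyes
import cv2,numpy as np
for n in("scene","top"):
    s=eyes.snapshot(n); cv2.imwrite(f"pics/{n}0.png",s["image"][:,:,::-1])
    print(n,s["camera_matrix"],s["dist_coeffs"],s["extrinsics"])
o=env.observe();print(o["time_s"],o["tcp_pos"],o["ee_rot"],o["wrist_force"],env.grip_depth)
E
```

```text
pics
scene [[479.55346912   0.         280.36340866]
 [  0.         479.55346912 206.69722691]
 [  0.           0.           1.        ]] [-0.13466809  0.          0.          0.          0.        ] [[-1.87121726e-02  6.86452038e-01 -7.26934285e-01  1.43224882e+00]
 [ 9.99629435e-01  2.72211728e-02 -2.64245589e-05 -1.67059110e-02]
 [ 1.97698646e-02 -7.26665403e-01 -6.86707030e-01  9.48783805e-01]
 [ 0.00000000e+00  0.00000000e+00  0.00000000e+00  1.00000000e+00]]
top [[440.78065461   0.         278.37690704]
 [  0.         440.78065461 207.58451049]
 [  0.           0.           1.        ]] [0.0355121 0.        0.        0.        0.       ] [[ 0.0087538  -0.97804971  0.20818774  0.33386662]
 [-0.9999433  -0.0072994   0.00775326 -0.00841941]
 [-0.00606343 -0.20824381 -0.97805815  1.44444644]
 [ 0.          0.          0.          1.        ]]
0.1 [ 0.28393534 -0.58362354  0.19039976] [ 9.74474403e-01  2.24495305e-01 -3.13098394e-04 -1.18209715e-03] [-0.91162459 -0.19148871 -0.1844943 ] -0.0187
```

View pics/scene0.png

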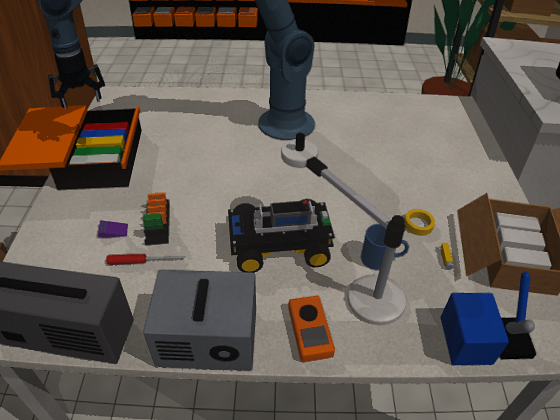

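View pics/top0.png

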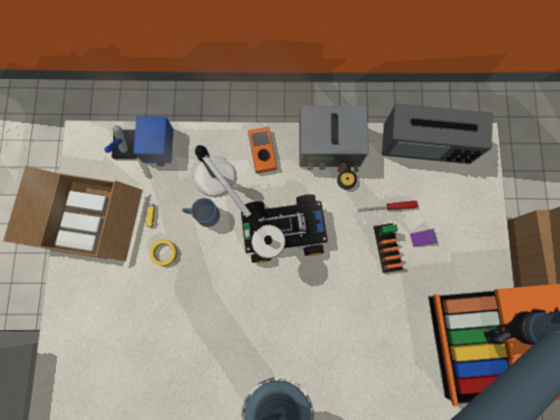

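The scene view shows the chassis at (285,235), the lamp head at (300,150) and its foot at (377,298). The rack is at (157,218), with the green wedge upright at (152,228). The purple look-alike lies at (113,229). In the top view the same things are at: chassis (285,230), head (268,241), rack (390,248), wedge (388,229), purple (422,238). Wedge candidates are green, top view (388,229), and purple (422,238). Green standing in the rack fits the description, and I'll confirm it in an enlarged crop.

Run:
```python
import cv2,numpy as np
s=cv2.imread("pics/scene0.png");t=cv2.imread("pics/top0.png")
def c(im,x,y,w,h,k):return cv2.resize(im[y:y+h,x:x+w],(w*k,h*k),interpolation=cv2.INTER_CUBIC)
a=np.hstack([c(s,95,185,80,60,5),c(t,366,215,80,60,5)])
b=np.hstack([c(s,222,185,133,100,3),c(t,230,190,133,100,3)])
b=cv2.copyMakeBorder(b,0,0,0,800-b.shape[1],cv2.BORDER_CONSTANT)
cv2.imwrite("pics/crop1.png",np.vstack([a,b]))
```

```text
(no output)
```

View pics/crop1.png

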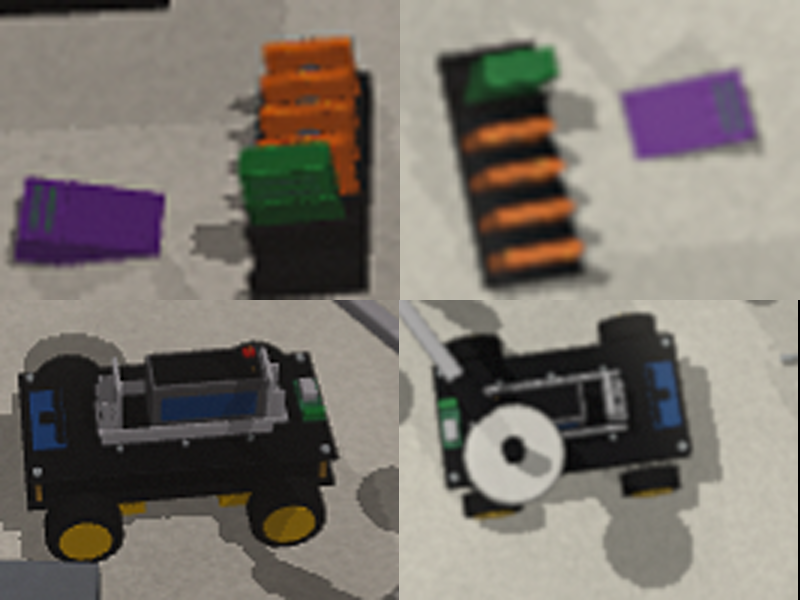

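Crop 1 confirms the target wedge: it is green, upright at the +x end of the rack, scene (152,225), with four orange spacers behind it. The purple one lies beside the rack. The battery terminal is toward world +y (scene right), so the gap is on the left, at about scene (264,214). I'll measure the lamp, rack and chassis next.

```bash
cat > h.py <<'E'
import cv2,numpy as np
from scipy.spatial.transform import Rotation as R
def ray(s,px):
    p=cv2.undistortPoints(np.array(px,float).reshape(-1,1,2),s["camera_matrix"],s["dist_coeffs"]).reshape(-1,2)
    E=s["extrinsics"]; return E[:3,3],np.c_[p,np.ones(len(p))]@E[:3,:3].T
def plane(s,px,z):
    o,d=ray(s,px); return o+d*((z-o[2])/d[:,2])[:,None]
def tri(s1,p1,s2,p2):
    A=np.zeros((3,3));b=np.zeros(3)
    L=[]
    for s,p in((s1,p1),(s2,p2)):
        o,d=ray(s,[p]);d=d[0]/np.linalg.norm(d[0]);M=np.eye(3)-np.outer(d,d);A+=M;b+=M@o;L.append((o,d))
    x=np.linalg.solve(A,b);return x,max(np.linalg.norm(np.cross(x-o,d)) for o,d in L)
def proj(s,P):
    E=np.linalg.inv(s["extrinsics"]);return cv2.projectPoints(np.array(P,float).reshape(-1,3),cv2.Rodrigues(E[:3,:3])[0],E[:3,3],s["camera_matrix"],s["dist_coeffs"])[0].reshape(-1,2)
def comps(mask,amin=8):
    n,l,st,c=cv2.connectedComponentsWithStats(mask.astype(np.uint8),connectivity=4)
    return [(c[i],st[i],l==i) for i in range(1,n) if st[i,4]>=amin]
def down(a): # tool down, tool y axis at world angle a
    y=np.array([np.cos(a),np.sin(a),0]);z=np.array([0,0,-1.]);x=np.cross(y,z)
    return R.from_matrix(np.c_[x,y,z]).as_quat()
E
python3 - <<'E'
from plant import env,eyes
from h import *
S=eyes.snapshot("scene");T=eyes.snapshot("top")
def roi(s,x0,y0,x1,y1,f):
    m=np.zeros(s["image"].shape[:2],bool);m[y0:y1,x0:x1]=f(s["image"][y0:y1,x0:x1].astype(int));return m
dark=lambda i:i.max(2)<70
white=lambda i:(i.min(2)>150)
org=lambda i:(i[...,0]>110)&(i[...,0]>1.7*i[...,1])&(i[...,2]<80)
grn=lambda i:(i[...,1]>1.4*i[...,0])&(i[...,1]>1.3*i[...,2])&(i[...,1]>45)
pur=lambda i:(i[...,2]>1.2*i[...,0])&(i[...,0]>1.2*i[...,1])&(i[...,2]>60)
def show(n,s,*r):
    for c,st,_ in comps(roi(s,*r)): print(n,c.round(1),st)
show("postS",S,285,128,312,162,dark);show("postT",T,255,228,282,256,dark)
show("capS",S,380,205,410,240,dark);show("capT",T,190,140,215,165,dark)
for n,s,r in(("S",S,(90,185,180,250)),("T",T,(366,215,446,275))):
    for k,f in(("o",org),("g",grn),("p",pur)): show(k+n,s,*r,f)
print("post",tri(S,(300,142),T,(267.5,239.5)))
print("cap",tri(S,(396,225),T,(202,151)))
print("discT at .257",plane(T,[(268,241)],.257))
print("rack green z.082",plane(T,[(388,229)],.082),"oranges",plane(T,[(390,243),(393,268)],.058))
print("deck corners approx", plane(T,[(245,212),(321,203),(327,242),(253,253)],.075))
E
```

```text
postS [288.6 128.3] [285 128  10   2  14]
postS [298.8 140.7] [285 132  22  19 177]
postS [309.3 159.9] [307 158   5   4  15]
postT [267.9 239.6] [265 236   7   8  48]
capS [393.1 228.7] [380 215  26  25 480]
capT [201.  152.2] [195 146  14  16 128]
oS [156.9 204.2] [146 193  21  31 357]
gS [152.4 221.1] [143 214  21  16 265]
pS [112.4 229.2] [ 98 221  30  17 375]
oT [387.9 240.9] [380 239  16   5  48]
oT [389.4 249.1] [381 247  17   5  49]
oT [391.5 257.1] [383 255  17   5  51]
oT [393.7 265.3] [384 263  18   5  49]
gT [387.4 229.2] [379 224  18  12 143]
pT [422.1 238.1] [412 230  24  16 245]
post (array([0.49500432, 0.02749727, 0.27766565]), np.float64(0.0015600245453924384))
cap (array([0.7479739 , 0.21910419, 0.25973947]), np.float64(0.0010341548998928415))
discT at .257 [[0.49381722 0.02830882 0.257     ]]
rack green z.082 [[ 0.55819554 -0.3398224   0.082     ]] oranges [[ 0.5175762  -0.34996124  0.058     ]
 [ 0.43950356 -0.3556676   0.058     ]]
deck corners approx [[ 0.61026163  0.10813624  0.075     ]
 [ 0.64128429 -0.13300035  0.075     ]
 [ 0.51669919 -0.15025345  0.075     ]
 [ 0.48046816  0.08004283  0.075     ]]
```

Run:
```python
from plant import env,eyes
from h import *
P=np.array([.748,.2195]);Hd=np.array([.495,.0275]);v=P-Hd
q0=np.arctan2(v[1],v[0]);r=np.linalg.norm(v);print(q0,r)
env.servo_line([.284,-.584,.40],v=.25)
env.move_pose([*Hd,.40],down(q0+np.pi/2))
env.servo_line([*Hd,.268],v=.2)
env.clamp();o=env.observe();print(o["finger_gap"],o["wrist_force"],o["time_s"])
for q in np.linspace(q0,-.5,9)[1:]:
    p=P-r*np.array([np.cos(q),np.sin(q)])
    env.servo_line([*p,.268],rot=down(q+np.pi/2),v=.2)
    print(round(q,2),env.observe()["wrist_force"].round(1))
env.open_gripper();env.servo_line([*p,.40],v=.3)
env.move_pose([.40,-.25,.42],down(np.pi/2))
S=eyes.snapshot("scene");T=eyes.snapshot("top")
np.save("S.npy",S,allow_pickle=True);np.save("T.npy",T,allow_pickle=True)
def c(im,x,y,w,h,k):return cv2.resize(im[y:y+h,x:x+w],(w*k,h*k),interpolation=cv2.INTER_CUBIC)
a=np.vstack([c(S["image"],222,190,120,85,6)[:290],c(T["image"],236,195,100,65,7)[:300,:720] if 0 else cv2.resize(T["image"][195:258,236:336],(720,300*720//720),interpolation=cv2.INTER_CUBIC)])
cv2.imwrite("pics/c2.png",a[:,:,::-1]);cv2.imwrite("pics/t2.png",T["image"][:,:,::-1]);print(env.observe()["time_s"])
```

```text
0.6491685544103966 0.31760510071470827
0.0004363927123966544 [ 0.53589986 -0.25166511 -0.13165305] 5.0667
0.51 [ 0.5 -0.5  0.6]
0.36 [-0.3  0.1  0.5]
0.22 [ 0.3 -0.3 -0.3]
0.07 [ 0.3 -0.1  0.4]
-0.07 [ 0.1 -0.4 -0. ]
-0.21 [-0.1  0.4 -0.2]
-0.36 [-0.2 -0.4  0.1]
-0.5 [ 0.1 -1.1 -0.1]
11.7833
```

View pics/c2.png

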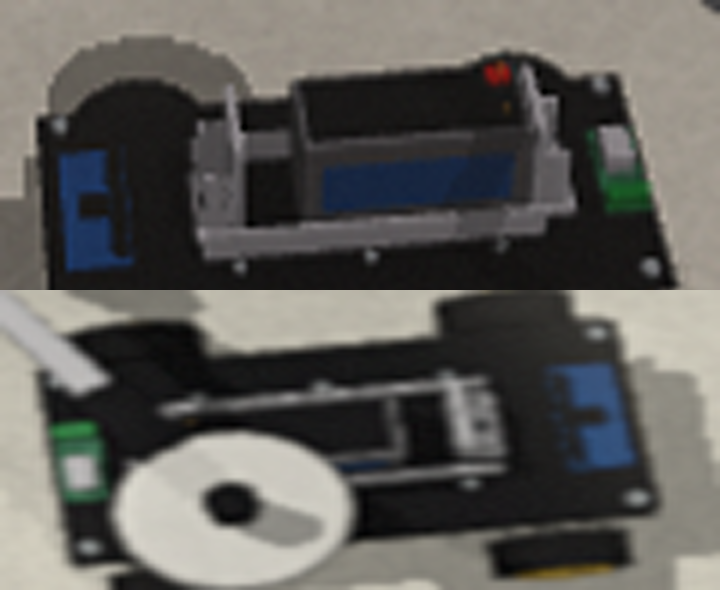

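View pics/t2.png

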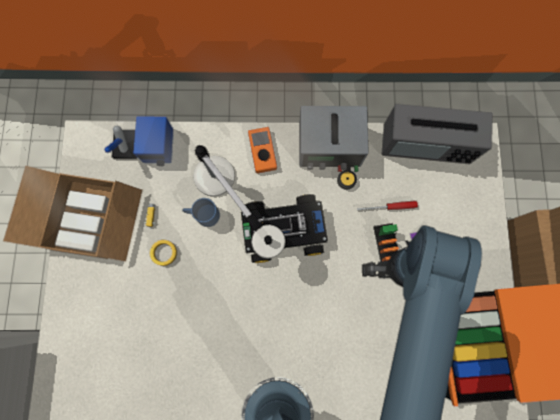

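Image c2/t2: the lamp is still at top (268,240) over the chassis, so the grasp closed on nothing. I'll check the pose actually reached and redo it.

Run:
```python
from plant import env,eyes
from h import *
o=env.observe();print(o["tcp_pos"],R.from_quat(o["ee_rot"]).as_matrix().round(3),o["finger_gap"])
Hd=[.495,.0275]
env.move_pose([*Hd,.40],down(.649+np.pi/2));o=env.observe();print(o["tcp_pos"],o["joint_pos"],o["finger_gap"])
print(env.servo_line([*Hd,.268],v=.2,force_limit=15))
o=env.observe();print(o["tcp_pos"],R.from_quat(o["ee_rot"]).as_matrix().round(3),o["finger_gap"],o["wrist_force"])
S=eyes.snapshot("scene");T=eyes.snapshot("top")
def c(im,x,y,w,h,k):return cv2.resize(im[y:y+h,x:x+w],(w*k,h*k),interpolation=cv2.INTER_CUBIC)
cv2.imwrite("pics/c3.png",np.hstack([c(S["image"],250,60,100,120,4),c(T["image"],220,190,100,120,4)])[:,:,::-1])
```

```text
[ 0.40067052 -0.24897047  0.42004318] [[-1.    -0.002 -0.   ]
 [-0.002  1.    -0.001]
 [ 0.    -0.001 -1.   ]] 1.0003711287133363
[0.49518468 0.02448921 0.40046471] [-0.94192132 -0.08207724  0.76903907  1.68014837  0.05738719  1.51988262
  2.03740808] 1.0023982418395947
False
[0.49595183 0.02684734 0.26926763] [[-0.798 -0.603  0.002]
 [-0.603  0.798  0.001]
 [-0.002 -0.001 -1.   ]] 0.9981038259982628 [-0.38120975 -0.35928896  0.41187615]
```

View pics/c3.png

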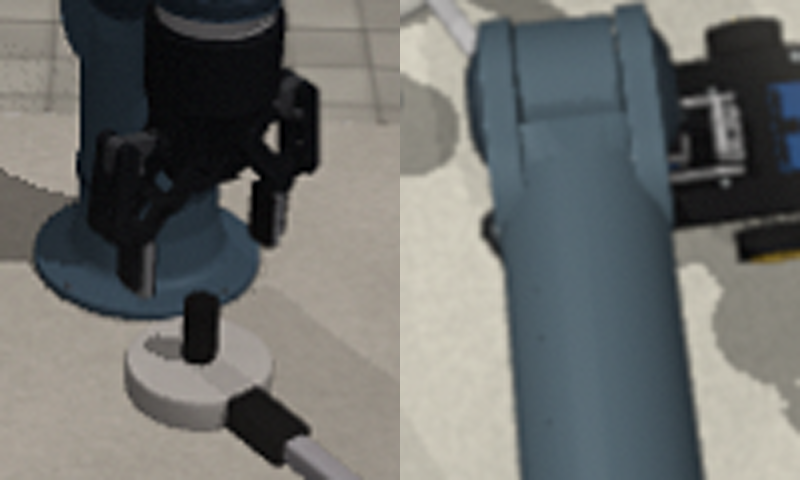

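c3 shows the open fingertips at scene (285,132) and (317,121), above the post at (300,142). By kinematics they should straddle it. I'll check projections and take a fresh picture.

Run:
```python
from plant import env,eyes
from h import *
S0=eyes.snapshot("scene");env.hold(.5);S=eyes.snapshot("scene");o=env.observe()
print(np.abs(S0["image"].astype(int)-S["image"]).mean())
M=R.from_quat(o["ee_rot"]).as_matrix();t=o["tcp_pos"];print(t)
print("tips",proj(S,[t+M@[0,y,-.013] for y in(-.0425,0,.0425)]),"base",proj(S,[[0,0,0]]),"post",proj(S,[[.495,.0275,.278]]))
print(np.abs(S["extrinsics"]-eyes.snapshot("scene")["extrinsics"]).max())
T=eyes.snapshot("top");print(proj(T,[[0,0,0],t]))
for n,a in(("c4",S),):cv2.imwrite(f"pics/{n}.png",cv2.resize(S["image"][90:170,250:350],(600,480))[:,:,::-1])
```

```text
1.0424773242630385
[0.49496708 0.02753575 0.26796621]
tips [[286.43902909 146.86223279]
 [300.73549529 140.87053701]
 [314.54361505 135.09908709]] base [[287.34475171 123.95029017]] post [[300.66117888 141.89268341]]
0.0
[[277.52270695 415.00570325]
 [268.17493371 240.02909773]]
```

View pics/c4.png

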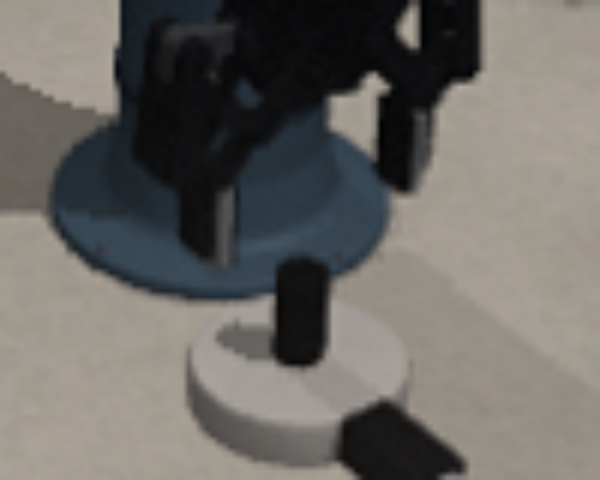

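Run:
```python
from h import *
S=np.load("S.npy",allow_pickle=True).item();T=np.load("T.npy",allow_pickle=True).item()
t=np.array([.4007,-.249,.420])
P=[t+[0,y,.013] for y in(-.0425,0,.0425)]
pS,pT=proj(S,P),proj(T,P);print(pS,pT)
def c(s,p,k=6):
    x,y=(p-[33,40]).astype(int);im=np.ascontiguousarray(cv2.resize(s["image"][y:y+80,x:x+66],(66*k,80*k),interpolation=cv2.INTER_CUBIC));print("org",x,y);return im
a=[]
for s,p in((S,pS),(T,pT)):
    im=c(s,p[1]);x,y=(p[1]-[33,40]).astype(int)
    for q in p: cv2.circle(im,tuple(((q-[x,y])*6).astype(int)),4,(255,0,0),1)
    a.append(im)
cv2.imwrite("pics/c5.png",np.hstack(a)[:,:,::-1])
```

```text
[[167.38446121  61.7286456 ]
 [185.22620915  61.86945128]
 [203.18716243  62.0713228 ]] [[406.46125442 272.70348893]
 [387.55265199 272.49229619]
 [368.69856065 272.2897886 ]]
org 152 21
org 354 232
```

View pics/c5.png

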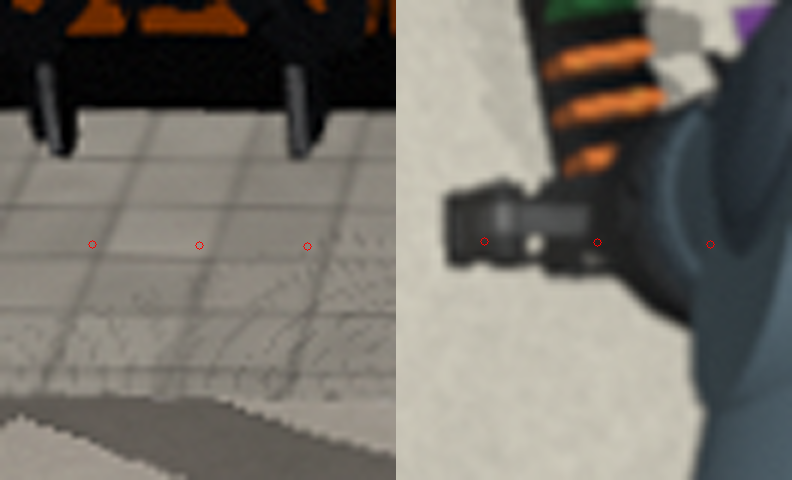

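c5: the tips appear at scene (162,47) and (202,47). I predicted (167,62) and (203,62), so the real tips look about 40 mm higher than the reported TCP. I'll check by touching the post top, known to be at 0.299, with shut fingers.

Run:
```python
from plant import env,eyes
from h import *
env.clamp();o=env.observe();print(o["finger_gap"],o["tcp_pos"])
print(env.servo_line([.495,.0275,.235],v=.03,force_limit=6));o=env.observe();print(o["tcp_pos"],o["wrist_force"],o["time_s"])
S=eyes.snapshot("scene");print(proj(S,[o["tcp_pos"]]))
cv2.imwrite("pics/c6.png",cv2.resize(S["image"][90:170,250:350],(600,480))[:,:,::-1])
```

```text
0.002278300095489099 [0.49500018 0.0274982  0.26800894]
True
[0.49524015 0.02744593 0.25954391] [-0.5161288  -0.86619851  4.22029694] 15.8
[[300.27535274 148.19045982]]
```

View pics/c6.png

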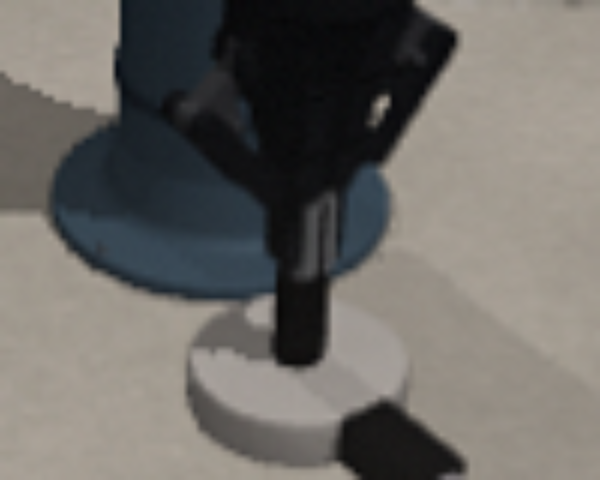

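c6: the shut tips rest on the post top, scene (302,137), at a reported z of 0.260 against the true 0.299. So the real tips are 39 mm behind the reported TCP, and I'll correct for that. Lamp again.

```bash
cat >> h.py <<'E'
DZ=.0393   # real fingertips are this much above the reported TCP
def P3(x,y,z): return [x,y,z-DZ]
E
python3 - <<'E'
from plant import env,eyes
from h import *
P=np.array([.748,.2195]);Hd=np.array([.495,.0275]);v=P-Hd
q0=np.arctan2(v[1],v[0]);r=np.linalg.norm(v)
env.servo_line(P3(*Hd,.325),v=.2);env.open_gripper()
env.servo_line(P3(*Hd,.266),v=.15,force_limit=15)
env.clamp();o=env.observe();print(o["finger_gap"],o["wrist_force"],o["time_s"])
if o["finger_gap"]>.1:
  for q in np.linspace(q0,-.5,6)[1:]:
    p=P-r*np.array([np.cos(q),np.sin(q)])
    env.servo_line(P3(*p,.266),rot=down(q+np.pi/2),v=.25)
    print(round(q,2),env.observe()["wrist_force"].round(1))
  env.open_gripper();env.servo_line(P3(*p,.36),v=.3)
  env.move_pose(P3(.42,.12,.40),down(np.pi/2))
S=eyes.snapshot("scene");T=eyes.snapshot("top")
np.save("S.npy",S,allow_pickle=True);np.save("T.npy",T,allow_pickle=True)
a=np.vstack([cv2.resize(S["image"][190:240,222:342],(720,300),interpolation=cv2.INTER_CUBIC),cv2.resize(T["image"][200:250,236:336],(600,300),interpolation=cv2.INTER_CUBIC)[:, :].copy() if 0 else cv2.copyMakeBorder(cv2.resize(T["image"][200:250,236:336],(600,300),interpolation=cv2.INTER_CUBIC),0,0,0,120,cv2.BORDER_CONSTANT)])
cv2.imwrite("pics/c7.png",a[:,:,::-1]);print(env.observe()["time_s"])
E
```

```text
0.24075562587808264 [-0.55926224 -0.84900081  2.77999726] 18.0667
0.42 [-2.4  0.1  6.1]
0.19 [-4.5  0.7  6.2]
-0.04 [-6.   1.2  7.3]
-0.27 [-6.4  2.8  6.5]
-0.5 [-5.4  4.4  5.3]
22.5917
```

View pics/c7.png

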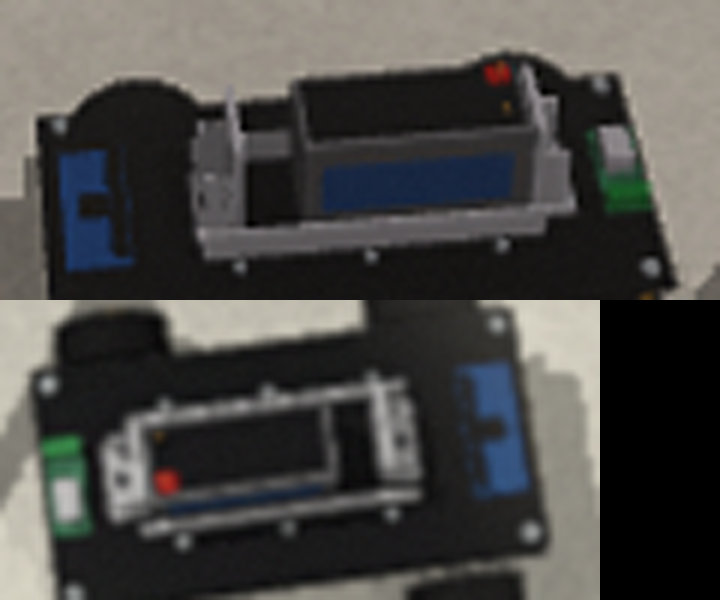

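c7: the lamp head is gone from the chassis. The bracket plate is at scene (261,208) / top (298,220), and the battery's -y end is at scene (272,208) / top (291,220). Corner screws are near top (244,214), (319,204), (324,239) and (248,249). That was the last picture, so I'll measure numerically from here.

Run:
```python
from plant import env,eyes
from h import *
S=np.load("S.npy",allow_pickle=True).item();T=np.load("T.npy",allow_pickle=True).item()
def blob(s,p,r=3):
    x,y=np.round(p).astype(int);g=s["image"][y-r:y+r+1,x-r:x+r+1].min(2).astype(float)
    g=np.clip(g-np.median(g)-25,0,None);yy,xx=np.mgrid[y-r:y+r+1,x-r:x+r+1]
    return np.array([(g*xx).sum(),(g*yy).sum()])/g.sum()
cs=[]
for a,b in(((231.7,210.8),(319,203.8)),((322,203.8),(324.3,238.7)),((0,0),(0,0))):pass
# world order: (-y,far/-x),( +y,-x),( +y,+x),(-y,+x)
sc=[(231.7,210.8),(322,203.8),(330.3,234.5),(234.3,242.3)];tp=[(324.3,238.7),(248.5,248.7),(244,214.2),(319,203.8)]
Q=[]
for a,b in zip(sc,tp):
    a,b=blob(S,a),blob(T,b);x,e=tri(S,a,T,b);Q.append(x);print("screw",a.round(1),b.round(1),x.round(4),round(e,4))
Q=np.array(Q);c=Q.mean(0);d=(Q[1]+Q[2]-Q[0]-Q[3])/2;w=(Q[2]+Q[3]-Q[0]-Q[1])/2
print("centre",c,"len",np.linalg.norm(d),"wid",np.linalg.norm(w),"angle of +y",np.arctan2(d[1],d[0]),"angle of +x",np.arctan2(w[1],w[0]))
def m(s,r,f):
    x0,y0,x1,y1=r;k=np.zeros(s["image"].shape[:2],bool);k[y0:y1,x0:x1]=f(s["image"][y0:y1,x0:x1].astype(int));return k
for lo in(190,):
  org=lambda i:(i[...,0]>lo)&(i[...,0]>1.7*i[...,1])
  for n,s,r in(("S",S,(135,185,180,250)),("T",T,(366,215,408,275))):
    for cc,st,_ in comps(m(s,r,org),4):print("o",n,cc.round(1),st, plane(s,[cc],.058)[0].round(4))
for n,s,r in(("S",S,(135,205,175,245)),("T",T,(366,215,410,240))):
    i=s["image"].astype(int);g=m(s,r,lambda i:(i[...,1]>1.4*i[...,0])&(i[...,1]>1.3*i[...,2])&(i[...,1]>45))
    v=i[...,1][g];print("g",np.percentile(v,[10,30,50,70,90]))
    for lo in(100,120):
      for cc,st,_ in comps(g&(i[...,1]>lo),6):print("g",n,lo,cc.round(1),st,plane(s,[cc],.082)[0].round(4))
for n,s,r in(("S",S,(135,185,180,250)),("T",T,(366,215,408,275))):
    v=s["image"].astype(int);g=m(s,r,lambda i:(i[...,0]>100)&(i[...,0]>1.7*i[...,1]));print(n,np.percentile(v[...,0][g],[10,30,50,70,90]))
# intensity profiles along chassis y through channel centre at z=.127
u=d/np.linalg.norm(d);ys=np.arange(-.075,-.005,.0015)
for n,s in(("S",S),("T",T)):
  for off in(-.012,.012):
    wv=w/np.linalg.norm(w);pts=np.array([c+u*y+wv*off for y in ys]);pts[:,2]=.127
    px=proj(s,pts).astype(np.float32);g=cv2.remap(cv2.cvtColor(s["image"],cv2.COLOR_RGB2GRAY),px[:,:1],px[:,1:],cv2.INTER_LINEAR).ravel()
    print(n,off,[f"{y*1000:.0f}:{int(k)}" for y,k in zip(ys,g)])
```

```text
screw [231.2 208.8] [324.7 238.6] [ 0.5266 -0.1439  0.0808] 0.0013
screw [322.1 201.7] [246.9 249.5] [0.4902 0.0965 0.0816] 0.0022
screw [330.7 233.5] [243.  212.9] [0.6059 0.1124 0.0807] 0.0016
screw [233.9 241.7] [321.2 202.9] [ 0.6407 -0.1306  0.0789] 0.0025
centre [ 0.56586659 -0.01641128  0.08051296] len 0.2443580146620918 wid 0.11581658442534826 angle of +y 1.717002518444633 angle of +x 0.12639410870080556
o T [388.8 240.5] [382 239  14   4  25] [ 0.5255 -0.3466  0.058 ]
o T [390.8 248.6] [384 247  14   4  26] [ 0.5    -0.3518  0.058 ]
o T [392.6 256.7] [386 255  14   4  25] [ 0.4745 -0.3562  0.058 ]
o T [394.5 265. ] [388 264  14   3  25] [ 0.449  -0.3608  0.058 ]
g [47. 56. 62. 89. 91.]
g [ 61.7  75.1 115.  127.  130. ]
g T 100 [389.5 227.9] [383 225  14   7  82] [ 0.5618 -0.3447  0.082 ]
g T 120 [389.7 228. ] [383 225  14   7  67] [ 0.5615 -0.3453  0.082 ]
S [116.  121.  124.  143.4 174. ]
T [115.7 148.  183.5 200.9 213. ]
S -0.012 ['-75:26', '-74:24', '-72:23', '-70:23', '-69:29', '-67:42', '-66:72', '-64:103', '-63:136', '-61:142', '-60:143', '-58:146', '-57:148', '-55:153
[... 1103 characters left out ...]
7:22', '-36:17', '-34:14', '-33:15', '-31:16', '-30:16', '-28:15', '-27:14', '-25:12', '-24:24', '-22:42', '-21:59', '-19:75', '-18:72', '-16:59', '-15:45', '-13:32', '-12:25', '-10:23', '-9:22', '-7:22', '-6:22']
T 0.012 ['-75:34', '-74:33', '-72:34', '-70:33', '-69:31', '-67:30', '-66:31', '-64:37', '-63:57', '-61:76', '-60:99', '-58:115', '-57:115', '-55:113', '-54:109', '-52:107', '-51:121', '-49:135', '-48:152', '-46:167', '-45:147', '-43:126', '-42:95', '-40:62', '-39:43', '-37:25', '-36:22', '-34:21', '-33:21', '-31:21', '-30:21', '-28:21', '-27:20', '-25:19', '-24:27', '-22:38', '-21:55', '-19:73', '-18:73', '-16:61', '-15:48', '-13:35', '-12:27', '-10:25', '-9:24', '-7:24', '-6:24']
```

The chassis is at about (0.566, -0.0165) with yaw about 0.142. Battery end edge is at chassis y ≈ -22 mm and the bracket face is between -42 and -45 mm, so the gap is roughly 20–23 mm. The rack has yaw 0.183 and the measured slot spacing is 25.9 mm against the stated 26. I'll pick the end spacer, use it to push the battery home, and measure the gap by touch.

```bash
cat >> h.py <<'E'
YAW=.142; C=np.array([.566,-.0165]); CX=np.array([np.cos(YAW),np.sin(YAW)]); CY=np.array([-np.sin(YAW),np.cos(YAW)])
def ch(x,y): return C+CX*x+CY*y
def toch(p): d=np.asarray(p)[:2]-C; return np.array([d@CX,d@CY])*1000
RA=.183-np.pi/2; CA=YAW
E
python3 - <<'E'
from plant import env,eyes
from h import *
S=np.load("S.npy",allow_pickle=True).item()
i=S["image"].astype(int);k=np.zeros(i.shape[:2],bool);k[185:250,135:180]=1
g=k&(i[...,0]>150)&(i[...,0]>1.6*i[...,1])
b=[cc for cc,st,_ in comps(g,4)]
print("scene tops",np.round(b,1).tolist(),"pred",proj(S,[[.449,-.3608,.058],[.5255,-.3466,.058]]).round(1).tolist())
if len(b): print("tri z",tri(S,b[0],np.load("T.npy",allow_pickle=True).item(),(394.5,265.)))
sp=np.array([.449,-.3608])
env.move_pose(P3(*sp,.16),down(RA));env.hold(.1)
print("hit",env.servo_line(P3(*sp,.027),v=.15,force_limit=12),env.observe()["tcp_pos"])
env.clamp();o=env.observe();print("gap",o["finger_gap"]*85,o["wrist_force"],o["time_s"])
E
```

```text
scene tops [[155.7, 193.5], [155.1, 199.8], [155.6, 206.1], [160.5, 212.2], [148.5, 213.0]] pred [[157.4, 193.4], [156.8, 212.6]]
tri z (array([ 0.44918116, -0.36329557,  0.05755347]), np.float64(0.002369666055240931))
hit False [ 0.44954375 -0.36160192 -0.01144187]
gap 46.54474928605253 [0.30219607 0.30263271 4.63274905] 26.1083
```

Gripped: the gap reads 46.5 mm (expected 48), and the triangulated spacer top is at 0.0576 (expected 0.058). Carrying it to the gap and probing.

Run:
```python
from plant import env,eyes
from h import *
o=env.observe()
env.servo_line([*o["tcp_pos"][:2],.20-DZ],v=.25)
env.move_pose(P3(*ch(0,-.033),.21),down(CA));env.hold(.15)
o=env.observe();print("gap",o["finger_gap"]*85,toch(o["tcp_pos"]),o["wrist_force"].round(1),o["time_s"])
h=env.servo_line(P3(*ch(0,-.033),.101),v=.12,force_limit=6);o=env.observe();print("down",h,o["tcp_pos"][2]+DZ,o["wrist_force"].round(1))
if not h:
  z=.101
  h=env.servo_line(P3(*ch(0,-.013),z),v=.02,force_limit=5);o=env.observe();a=toch(o["tcp_pos"]);print("+y",h,a,o["wrist_force"].round(1))
  h=env.servo_line(P3(*ch(0,-.055),z),v=.02,force_limit=4);o=env.observe();b=toch(o["tcp_pos"]);print("-y",h,b,o["wrist_force"].round(1),"gap",a[1]-b[1]+8,o["time_s"])
```

```text
gap 46.57392229285732 [ -0.8893426  -35.30567346] [-0.3 -0.2 -0.5] 28.3667
down True 0.10919778376584668 [ 2.6  0.5 -1.3]
```

It touched at a spacer underside of 0.088, which is lip height, with a +x force. So it's sitting on the -x lip. I'll measure the lips across x in both saved views.

Run:
```python
from plant import env,eyes
from h import *
S=np.load("S.npy",allow_pickle=True).item();T=np.load("T.npy",allow_pickle=True).item()
xs=np.arange(-.040,.0401,.002)
for n,s in(("S",S),("T",T)):
  for z,yv in((.089,(-.036,-.030)),(.127,(0.0,.02))):
    g=0
    for y in yv:
      px=proj(s,[[*ch(x,y),z] for x in xs]).astype(np.float32)
      g=g+cv2.remap(cv2.cvtColor(s["image"],cv2.COLOR_RGB2GRAY),px[:,:1],px[:,1:],cv2.INTER_LINEAR).ravel().astype(int)
    print(n,z,' '.join(f"{x*1000:.0f}:{k//2}" for x,k in zip(xs,g)))
# lip direction check in top: bright lip centroid at several y
for y in(-.03,-.02,-.0,.02,.04):
  for lo,hi in((-.036,-.02),(.02,.036)):
    xx=np.arange(lo,hi,.001);px=proj(T,[[*ch(x,y),.089] for x in xx]).astype(np.float32)
    g=cv2.remap(cv2.cvtColor(T["image"],cv2.COLOR_RGB2GRAY),px[:,:1],px[:,1:],cv2.INTER_LINEAR).ravel().astype(float);g=np.clip(g-60,0,None)
    print(y,(g@xx/g.sum()*1000).round(1),end=' ')
o=env.observe();print(toch(o["tcp_pos"]),o["wrist_force"],o["finger_gap"]*85)
```

```text
S 0.089 -40:22 -38:23 -36:23 -34:24 -32:28 -30:46 -28:70 -26:77 -24:78 -22:76 -20:75 -18:76 -16:74 -14:57 -12:40 -10:28 -8:21 -6:20 -4:19 -2:19 0:20 2:20 4:21 6:21 8:20 10:20 12:20 14:19 16:19 18:18 20:18 22:17 24:21 26:37 28:66 30:97 32:96 34:93 36:90 38:89 40:90
S 0.127 -40:150 -38:150 -36:150 -34:150 -32:149 -30:149 -28:149 -26:149 -24:138 -22:113 -20:77 -18:45 -16:28 -14:23 -12:23 -10:24 -8:24 -6:24 -4:25 -2:24 0:23 2:23 4:23 6:24 8:23 10:22 12:22 14:22 16:33 18:52 20:59 22:55 24:50 26:47 28:46 30:45 32:44 34:41 36:38 38:36 40:36
T 0.089 -40:20 -38:17 -36:20 -34:36 -32:60 -30:84 -28:92 -26:75 -24:49 -22:25 -20:15 -18:13 -16:13 -14:14 -12:16 -10:16 -8:16 -6:14 -4:15 -2:16 0:15 2:15 4:16 6:16 8:18 10:20 12:22 14:23 16:22 18:21 20:22 22:28 24:56 26:89 28:117 30:112 32:87 34:53 36:31 38:23 40:24
T 0.127 -40:28 -38:55 -36:83 -34:103 -32:84 -30:57 -28:39 -26:39 -24:48 -22:59 -20:63 -18:60 -16:43 -14:31 -12:23 -10:24 -8:25 -6:26 -4:27 -2:27 0:26 2:25 4:25 6:25 8:25 10:23 12:23 14:32 16:50 18:83 20:110 22:127 24:98 26:62 28:29 30:21 32:21 34:23 36:24 38:24 40:25
-0.03 -28.4 -0.03 28.9 -0.02 -28.1 -0.02 27.5 -0.0 -28.3 -0.0 28.9 0.02 -28.4 0.02 28.5 0.04 -28.5 0.04 28.2 [ -1.02346204 -32.22825615] [ 2.6101787   0.49809379 -1.34522347] 46.18876922272883
```

The lips are centred on x≈0 (±28.4 mm), so the held spacer must sit a few mm toward -x. I'll lift, step toward +x and retry.

Run:
```python
from plant import env,eyes
from h import *
for x in(.003,.005,-.003):
  env.servo_line(P3(*ch(x,-.033),.116),v=.1);env.hold(.1)
  f0=env.observe()["wrist_force"]
  h=env.servo_line(P3(*ch(x,-.033),.101),v=.06,force_limit=6);o=env.observe();print(x,"down",h,toch(o["tcp_pos"]),o["tcp_pos"][2]+DZ,(o["wrist_force"]-f0).round(1),o["finger_gap"]*85,o["time_s"])
  if not h: break
S=eyes.snapshot("scene");i=S["image"].astype(int)
k=np.zeros(i.shape[:2],bool);k[170:230,240:300]=1
for cc,st,_ in comps(k&(i[...,0]>90)&(i[...,0]>1.6*i[...,1])&(i[...,2]<90),5):print(cc.round(1),st)
t=o["tcp_pos"][2]+DZ-.021
c=toch(o["tcp_pos"])/1000
print("pred bottom/top of +x face",proj(S,[[*ch(c[0]+.024,c[1]),z] for z in(t,t+.052)]).round(1).tolist())
```

```text
0.003 down False [  2.18599505 -32.83472714] 0.10017619825585133 [-0.1 -0.8  1.8] 46.4249999565183 29.8917
[266.9 225.9] [266 225   3   3   8]
pred bottom/top of +x face [[268.4, 229.6], [268.4, 214.8]]
```

It's inside the channel. Now the probe.

Run:
```python
from plant import env,eyes
from h import *
z=.100;x=.0025
h=env.servo_line(P3(*ch(x,-.010),z),v=.025,force_limit=6);o=env.observe();a=toch(o["tcp_pos"]);print("+y",h,a,o["wrist_force"].round(1),o["time_s"])
h=env.servo_line(P3(*ch(x,-.060),z),v=.025,force_limit=6);o=env.observe();b=toch(o["tcp_pos"]);print("-y",h,b,o["wrist_force"].round(1),"gap",a[1]-b[1]+8,o["time_s"])
```

```text
+y True [  2.46662243 -25.50680549] [ 0.5  0.5 -0.4] 30.4667
-y True [  1.53323832 -41.42100815] [-0.6  0.9  0.5] gap 23.91420265913216 31.25
```

Run:
```python
from plant import env,eyes
from h import *
z=.100;x=.0022;r=[]
for y,t in((-.018,1),(-.048,-1)):
  h=env.servo_line(P3(*ch(x,(-.0285 if t>0 else -.0385)),z),v=.06)
  f0=env.observe()["wrist_force"]
  h=env.servo_line(P3(*ch(x,y),z),v=.012,force_limit=8);o=env.observe();a=toch(o["tcp_pos"]);env.hold(.1);o2=env.observe();r.append(a[1]);print(h,a,toch(o2["tcp_pos"]),(o["wrist_force"]-f0).round(1),(o2["wrist_force"]-f0).round(1),o["time_s"])
print("gap",r[0]-r[1]+8)
```

```text
True [  1.29782896 -25.77448068] [  0.95208382 -25.75838711] [ 0.8 -2.1 -0.4] [ 0.5 -1.2 -0.5] 32.2417
True [  1.62993308 -41.40596729] [  1.10364146 -41.10613542] [ 0.4  0.8 -0.3] [-0.2  0.8  1. ] 33.3083
gap 23.631486613076547
```

Repeatable gap of 23.6–23.9 mm with the battery home. One spacer leaves about 15.7 mm of room, which suits the wedge (7–16.5). I'll set this spacer against the bracket, then fetch the wedge.

Run:
```python
from plant import env,eyes
from h import *
x=.0015;y=-.0408
h=env.servo_line(P3(*ch(x,y),.090),v=.03,force_limit=5);o=env.observe();print("down",h,o["tcp_pos"][2]+DZ,toch(o["tcp_pos"]),o["wrist_force"].round(1))
env.open_gripper();env.servo_line(P3(*ch(x,y),.20),v=.25)
w=np.array([.5605,-.3425])
env.move_pose(P3(*w,.17),down(RA));env.hold(.1)
S=eyes.snapshot("scene");i=S["image"].astype(int)
k=np.zeros(i.shape[:2],bool);k[190:235,245:300]=1
for cc,st,_ in comps(k&(i[...,0]>90)&(i[...,0]>1.6*i[...,1])&(i[...,2]<90),5):print("spacer",cc.round(1),st)
print("pred",proj(S,[[*ch(a,b),c] for a,b,c in((0.024,-.0454,.127),(.024,-.0374,.127),(.024,-.0414,.075))]).round(1).tolist())
print("hit",env.servo_line(P3(*w,.049),v=.15,force_limit=12))
env.clamp();o=env.observe();print("gap",o["finger_gap"]*85,o["tcp_pos"],o["wrist_force"].round(1),o["time_s"])
```

```text
down True 0.09731842228438183 [  1.38663645 -41.05490589] [-0.1  0.5  4.7]
spacer [263.5 215. ] [261 203   5  25  76]
pred [[263.2, 215.7], [266.5, 215.5], [264.9, 230.4]]
hit False
gap 45.110828155775465 [ 0.56099633 -0.34300885  0.01076642] [0.3 0.4 4.6] 37.3083
```

The spacer stands in place: an upright orange blob at scene (263,215), where predicted. The wedge is gripped (45 mm). Carrying it over and inserting, sloped side toward the battery.

Run:
```python
from plant import env,eyes
from h import *
o=env.observe()
env.servo_line([*o["tcp_pos"][:2],.225-DZ],v=.25)
x=.0015;y=-.0245
env.move_pose(P3(*ch(x,y),.225),down(CA));env.hold(.15)
env.servo_line(P3(*ch(x,y),.180),v=.15);env.hold(.1)
def st(n,h): o=env.observe();print(n,h,toch(o["tcp_pos"]).round(2),round(o["tcp_pos"][2]+DZ-.044-.075,4),o["wrist_force"].round(1),round(o["finger_gap"]*85,1),round(o["time_s"],2))
st("above",0)
h=env.servo_line(P3(*ch(x,y),.142),v=.06,force_limit=6);st("in",h)
```

```text
above 0 [  2.27 -25.36] 0.062 [-0.9  0.2 -0.1] 45.4 40.02
in False [  1.6  -24.63] 0.023 [ 0.1  0.3 -0.3] 45.0 40.8
```

Run:
```python
from plant import env,eyes
from h import *
x=.0015
def st(n,h): o=env.observe();print(n,h,toch(o["tcp_pos"]).round(2),round(o["tcp_pos"][2]+DZ-.119,4),o["wrist_force"].round(1),round(o["finger_gap"]*85,1),round(o["time_s"],2));return o
h=env.servo_line(P3(*ch(x,-.032),.142),v=.02,force_limit=4);o=st("-y",h)
yy=toch(o["tcp_pos"])[1]/1000+.0003
h=env.servo_line(P3(*ch(x,yy),.121),v=.025,force_limit=12);o=st("down",h)
```

```text
-y True [  1.62 -27.93] 0.0227 [ 0.1  0.9 -0.1] 45.4 41.15
down True [  1.67 -29.23] 0.0082 [ 1.6 -0.9  1.4] 44.9 41.75
```

Tip is about 8–12 mm above the deck and it's gripping. I'll release and press on top with shut fingers.

Run:
```python
from plant import env,eyes
from h import *
def st(n,h): o=env.observe();print(n,h,toch(o["tcp_pos"]).round(2),"tip-deck",round(o["tcp_pos"][2]+DZ-.151,4),o["wrist_force"].round(1),round(o["finger_gap"]*85,1),round(o["time_s"],2));return o
x,y=.0016,-.029
env.open_gripper();env.servo_line(P3(*ch(x,y),.195),v=.2);env.clamp();env.hold(.1);st("up",0)
for F in(20,20):
  h=env.servo_line(P3(*ch(x,y),.145),v=.03,force_limit=F);o=st("press",h)
  env.hold(.2);o=st("held",h)
  if F==20: pass
S=eyes.snapshot("scene");i=S["image"].astype(int);k=np.zeros(i.shape[:2],bool);k[180:235,245:300]=1
for n,m in(("green",(i[...,1]>1.3*i[...,0])&(i[...,1]>1.25*i[...,2])&(i[...,1]>40)),("orange",(i[...,0]>90)&(i[...,0]>1.6*i[...,1])&(i[...,2]<90))):
  for cc,s_,_ in comps(k&m,6):print(n,cc.round(1),s_)
t=.0105
print("pred wedge top corners",proj(S,[[*ch(.023,b),.151+t] for b in(-.039,-.019)]).round(1).tolist())
```

```text
up 0 [  1.64 -29.01] tip-deck 0.0441 [ 0.4 -0.1 -1.1] -0.2 43.59
press True [  3.35 -29.94] tip-deck 0.0071 [ 0.6 -0.3  5.4] 0.2 44.79
held True [  3.35 -29.87] tip-deck 0.0071 [-0.   0.   4.8] 0.0 44.99
press True [  4.1  -30.26] tip-deck 0.0067 [-1.1  0.2  5. ] 0.1 45.24
held True [  4.12 -30.18] tip-deck 0.0067 [-0.9  0.9  5.7] -0.2 45.44
green [268.6 212. ] [264 201  10  27 173]
orange [263.3 215.2] [261 203   5  25  73]
pred wedge top corners [[265.8, 205.0], [274.0, 204.4]]
```

Jammed: two 20 N presses, the second moved it only 0.4 mm, and the tip is about 7 mm above the deck. Now I'll increase the steady push a little, check it, and hand in.

Run:
```python
from plant import env,eyes
from h import *
o=env.observe();p=np.array(o["tcp_pos"]);z=p[2]
for k in range(12):
  z-=.001
  env.servo_line([p[0],p[1],z],v=.02);env.hold(.1);o=env.observe()
  f=o["wrist_force"];print(f.round(1),toch(o["tcp_pos"]).round(1),round(o["tcp_pos"][2]+DZ-.151,4))
  if f[2]>14: break
env.hold(.5);o=env.observe();print(o["wrist_force"].round(1),o["time_s"],round(o["tcp_pos"][2]+DZ-.151,4))
```

```text
[-3.2  1.   8.2] [  4.2 -30.2] 0.0066
[-3.8  1.1 14. ] [  4.3 -30.1] 0.0065
[-5.3  1.6 17.2] [  4.4 -30.2] 0.0064
[-6.3  2.7 18.1] 47.0417 0.0064
```

Run:
```python
from plant import env
print(env.close_job())
```

```text
the job is handed in; nothing more can be done
None
```

Job handed in, result not reported: lamp head swung clear; one spacer beside the bracket; wedge jammed, tip about 6 mm above the deck by my estimate and held down with about 18 N; three spare spacers left in the rack; finished at about 47 s of 72 s.

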